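Load the slab carrier and index it to the next station

TASK

The carrier of the bench slide stands caught in its first station: load it there with the two sawn stone slabs, the thick one on the deck and the thin one on top, as a square pile with all edges flush with the deck. Then push the loaded carrier along the rail until it clicks into the next (middle) station, without running past it and without upsetting the pile. Leave the rough stone and the copper disc where they are.

Things in the scene. Friction and masses are not known exactly. Their poses are not given: they have to be found in the camera images.
- slide_base: aluminium base plate of the slide, 100 x 360 x 8 mm, fixed; origin: centre of its underside, y along the rail in the indexing direction (about to the robot's left), z up. Rail in its middle 22 mm high; dark strip with 3 notches on its -x side, 20 mm high. Notches and dark cross lines mark the stations at y = -80, +10, +100 mm. End blocks 44 mm wide, 32 mm high at y = +-172 mm
- carrier (a joint): travel of the carrier along the base's +y, m: 0 in station 1 (start), 0.090 in station 2 (middle), 0.180 in station 3. A sprung ball falls into a notch and draws the carrier in over the last 3 to 4 mm; about 7 N pushes it out of a notch, about 1 N slides it between them. Pushed faster than about 0.2 m/s it may coast through a notch
- deck_top (a point): centre of the top face of the carrier's deck, 50 mm above the bench; axes as the base's. The deck is a flat steel plate 60 (x) x 110 (y) x 10 mm, the slabs' outline, no rims; a narrower dark saddle is below it, and a lug on the -x side, below 41 mm height, reaches 44 mm from the middle
- tab_top (a point): centre of the top edge of the carrier's upright push tab, 90 mm above the bench: aluminium, 44 (x) x 10 mm (y), from 32 to 90 mm above the bench, its middle 90 mm behind (-y of) the deck's centre, with a 30 mm gap to the deck's end. Push it on its -y face or pinch it from above
- station2 (a point): fixed point on the base: where deck_top is when the carrier sits in station 2
- thick_slab: sawn stone slab, pale, 60 (x) x 110 (y) x 18 mm, about 0.32 kg; origin at the centre of its underside, z up
- thin_slab: sawn stone slab, pale, 60 (x) x 110 (y) x 10 mm, about 0.18 kg; origin at the centre of its underside, z up
- rough_stone: rough brown stone, 34 x 45 x 28 mm, a bystander behind the slabs; origin at the centre of its underside
- small_lap: copper lap disc, 90 mm across, 10 mm thick, a bystander behind the slabs; origin at the centre of its underside

How it is judged:
By the outcome, as a careful person would: the job done as asked, in the order asked, and still so for the second after the job is handed in, with the robot touching nothing.
It also fails if it takes over 58 s, if anything falls off the work surface, if the arm or the gripper's body presses on something with over 40 N, if the wrist force passes 120 N, or if a joint passes its speed limit or range.

ROBOT

A 7-joint arm with a two-finger parallel gripper is mounted at the origin on a cart in front of the work surface, level with it; the furniture and walls round the work are solid. World frame = base frame: x ahead of the robot, y to its left, z up, the work surface at z = 0. Lengths are in m, angles in rad, forces in N, time in s.
With the tool pointing down it reaches from about 0.4 to 0.85 m from the base axis. Payload 10.4 kg.
Tool frame: the origin (TCP) lies at the very end of the fingers, on their centre line; the grasp point (between the pads) lies 19 mm behind it; z points along the fingers, y is the line along which they close (so a half turn about z gives the same grasp; the last joint's range is limited). The gripper opens to 85 mm and grips with 20 to 120 N. Pads are 22 mm wide; open, the fingers measure 114 mm over their backs; the gripper's body (76 mm by 85 mm) begins 54 mm behind the grasp point. The pads swing forward as they close: fully open they stand 13 mm farther back than shut.
Start: joints at [-1.335, 0.332, -0.065, 1.46, 0.022, 1.35, -0.088], TCP at [0.16, 0.604, 0.231] pointing down, gripper open.
Joint ranges: [-2.6, 2.6], [-0.5, 2.12], [-1.47, 1.34], [0.16, 2.42], [-1.27, 4.41], [0.06, 2.06], [-2.6, 2.6]. Speed limits (rad/s): [2.22, 2.22, 2.79, 2.79, 3.14, 3.14, 3.14].

INTERFACE

Orientations are given as a unit quaternion [x, y, z, w].
In Python, from rig import sensors, camera, camera_model, sign_off gives the robot as it stands.
- The arm moves only by the shell command python3 -m jog 'ROWS' [FORCE]. ROWS is JSON, a list of rows, each an object with "dp": the shift along the tool's x, y, z as a fraction of full scale, a list of three; "roll": the turn about the tool's z as a fraction of full scale; "grip": the opening, from -1 (shut) to 1 (fully open). In form: [{"dp": [x, y, z], "roll": roll, "grip": grip}, ...]. A call has 1 to 10 rows; each row shifts and turns the commanded pose from where the row before left it, along the tool's axes as they then stand; what a row does not reach is not made up. Full scale, the value 1, is 0.04 m for a shift and 10 degrees for a turn. A row lasts 1/8 s, in which the tool goes at most 62.5 mm and 10.7 degrees, less where a joint would pass 70% of its speed; a pose out of reach is approached as far as the arm can. A call with a number of a shift or a turn outside -1 to 1 is refused whole. A call with a gripper value outside its range is refused whole. The fingers move at their own pace and stop on an object; FORCE is the grip in N (left out, the last holds). Time passes only in rows, so rows that do not move let the fingers close. It gives the time, the measured TCP pose, the force, the opening and the grip force at its end, in the units of the state.
- sensors.observe(): the state, without advancing time (a new reading comes with each control period).
- camera(name): name is "scene" or "top" or "wrist"; returns the picture (384x512x3 uint8, blue, green, red); there is no depth.
- camera_model(name): a dict with "fovy" (degrees; the focal length in pixels is half the picture's height over the tangent of half this angle, whatever the lens; pixels are square), "cx", "cy" (the principal point, pixels), "world_from_camera" (4x4, takes a point from camera to world coordinates). Camera axes: x right, y up, looking along -z (the intrinsics and any distortion apply to the point x, -y, -z); pixel columns grow to the right and rows downward; lengths in m; the calibration is good to about 2 mm. A picture is of the moment at which its call begins: read the wrist's pose just before it. camera_model takes no time and is no camera call; for the wrist camera it gives the pose at the moment of the call.
- sign_off(): hands the job in; it is judged then, once.
The state is a dict: "t": time; "q": joint angles; "qd": joint speeds; "joint_efforts": joint torques, N m; "tcp_pos": TCP position; "ee_rot": TCP orientation; "wrist_force": force on the tool from outside, world axes, zero at the start; "wrist_torque": the same for the moment, N m; "width": finger opening in m; "gripper_force": force on a finger pad.
Only numpy, scipy, OpenCV 4.12 (cv2) and the standard library are available. Lean on these libraries where they do the work, as an engineer would, in place of code of your own. Each camera call takes 0.05 s, during which the arm holds its last target. There are 200 camera calls.

## Working session

There is one attempt and no reset: what is moved stays moved. The work goes in short steps, Python scripts to look and compute and a shell command to move; the robot and the scene stay as the last step left them, time stands still between calls to the robot, and variables do not carry over. Pictures are saved under pics/ and viewed, at most 10 in all, crops included, and the job is handed in when it is done.

```bash
ls; mkdir -p pics; python3 - <<'E'
from rig import sensors,camera,camera_model
import cv2,json
print(sensors.observe())
for n in("scene","top","wrist"):
    print(n,camera_model(n)); cv2.imwrite(f"pics/{n}0.png",camera(n))
E
```

```text
pics
{'t': 0.0, 'q': array([-1.33459908,  0.33287956, -0.06469071,  1.46092144,  0.02158581,
        1.34990192, -0.0884773 ]), 'qd': array([-4.74288642e-04,  7.68567370e-05,  4.80243355e-04,  1.44975734e-05,
        7.79753935e-04,  8.62964653e-04, -3.53512385e-04]), 'joint_efforts': array([-5.63116118e-04, -6.25439286e+01,  4.88117512e-02, -3.91606021e+01,
        1.62328844e-02,  9.64650797e-03,  1.15056773e-05]), 'tcp_pos': array([0.15986021, 0.60382919, 0.23052059]), 'ee_rot': array([ 1.29022233e-01,  9.91641449e-01, -7.04800797e-04, -6.43838867e-05]), 'wrist_force': array([ 0.46644856, -0.06117777, -0.40251023]), 'wrist_torque': array([-0.00703019,  0.02039484,  0.05574656]), 'gripper_force': 0.0, 'width': 0.08555009249761483}
scene {'fovy': 52.352561942764666, 'cx': 259.9593661396356, 'cy': 188.48039121327315, 'world_from_camera': array([[-0.88383499,  0.23132935, -0.40659863,  0.25992565],
       [-0.46758257, -0.46328363,  0.75281792,  0.57015861],
       [-0.01422161,  0.85548525,  0.51763185,  0.52258941],
       [ 0.        ,  0.        ,  0.        ,  1.        ]])}
top 
[... 192 characters left out ...]
  [-9.99981297e-01, -6.06809045e-03, -7.63913952e-04,
        -6.35939560e-02],
       [-1.97748897e-03,  2.02597767e-01,  9.79260044e-01,
         9.50440701e-01],
       [ 0.00000000e+00,  0.00000000e+00,  0.00000000e+00,
         1.00000000e+00]])}
wrist {'fovy': 66.55019197499821, 'cx': 258.74279848200507, 'cy': 197.64438569624232, 'world_from_camera': array([[ 2.55252146e-01, -9.30930116e-01, -2.61180898e-01,
         9.31436503e-02],
       [ 9.66874333e-01,  2.45593642e-01,  6.95542090e-02,
         6.22070118e-01],
       [-6.05739673e-04, -2.70282968e-01,  9.62780738e-01,
         3.73392363e-01],
       [ 0.00000000e+00,  0.00000000e+00,  0.00000000e+00,
         1.00000000e+00]])}
```

View pics/top0.png

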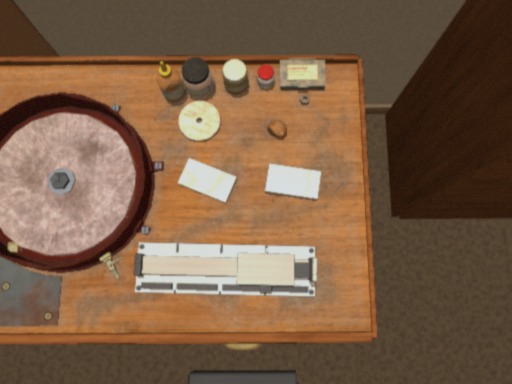

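View pics/scene0.png

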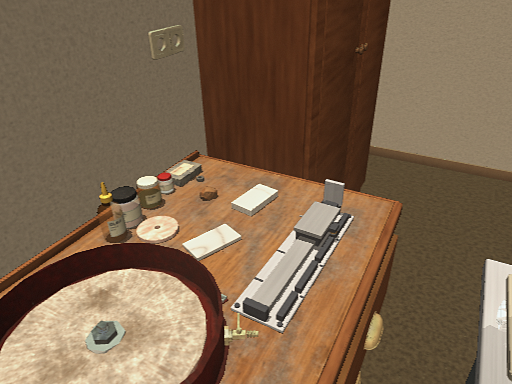

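Top view: the carrier is in station 1, with its deck at px 237–295 × 252–286. The thick slab is near (293,181), the thin slab near (208,180), the stone near (277,129) and the disc near (199,121). Next I'll fit coarse poses.

```bash
cat > h.py <<'E'
import numpy as np,cv2
from rig import sensors,camera,camera_model
def K(m):
    f=192/np.tan(np.radians(m["fovy"]/2)); return f
def back(m,px,z):
    px=np.atleast_2d(px).astype(float); f=K(m); T=m["world_from_camera"]
    d=np.c_[(px[:,0]-m["cx"])/f,-(px[:,1]-m["cy"])/f,-np.ones(len(px))]@T[:3,:3].T
    return T[:3,3]+d*((z-T[2,3])/d[:,2:])
def proj(m,P):
    T=m["world_from_camera"]; c=(np.atleast_2d(P)-T[:3,3])@T[:3,:3]; f=K(m)
    return np.c_[m["cx"]-f*c[:,0]/c[:,2],m["cy"]+f*c[:,1]/c[:,2]]
def yaw():
    x,y,_,_=sensors.observe()["ee_rot"]; return np.degrees(np.arctan2(y*y-x*x,2*x*y))
def rect(P):  # centre, sides, angle of long axis from +y world, deg
    (c,s,a)=cv2.minAreaRect((P[:,:2]*1000).astype(np.float32)); b=cv2.boxPoints((c,s,a))
    e=b[1]-b[0],b[2]-b[1]; e=max(e,key=np.linalg.norm)
    if e[1]<0:e=-e
    return np.round(c,1),np.round(s,1),round(float(np.degrees(np.arctan2(-e[0],e[1]))),2)
E
python3 - <<'E'
from h import *
m=camera_model("top"); im=cv2.imread("pics/top0.png"); hsv=cv2.cvtColor(im,cv2.COLOR_BGR2HSV)
w=((hsv[...,1]<60)&(hsv[...,2]>170)).astype(np.uint8)
for n,(a,b,c,d),z in(("thin",(172,152,242,208),.010),("thick",(258,158,328,206),.018),("base",(128,236,322,302),.008)):
    mk=np.zeros_like(w); mk[b:d,a:c]=w[b:d,a:c]
    v,u=np.nonzero(mk); print(n,len(u),rect(back(m,np.c_[u,v],z)))
print("deck",back(m,[[237,252],[295,252],[295,286],[237,286]],.05).round(4)[:,:2])
E
```

```text
thin 1439 (array([660. ,  49.6]), array([108.9,  59.6]), -22.82)
thick 1466 (array([ 654.4, -129.8]), array([109.7,  59. ]), -9.2)
base 6964 (array([475. ,   7.3]), array([361.7, 100.2]), -1.7)
deck [[ 0.5051 -0.0167]
 [ 0.5044 -0.129 ]
 [ 0.4399 -0.1277]
 [ 0.4405 -0.017 ]]
```

View pics/wrist0.png

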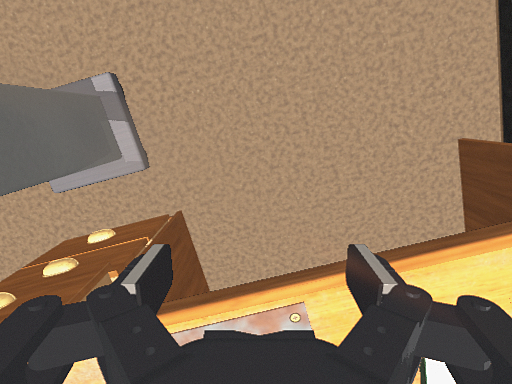

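The top view gives a good coarse fit. In the wrist view, the fingers sit along the bottom of the picture, at rows 245–380. Next I'll move over the thick slab.

```bash
python3 -m jog '[{"dp":[-1,-0.85,0],"roll":0,"grip":1},{"dp":[-1,-0.85,0],"roll":0,"grip":1},{"dp":[-1,-0.85,0],"roll":0,"grip":1},{"dp":[-1,-0.85,0],"roll":0,"grip":1},{"dp":[-1,-0.85,0],"roll":0,"grip":1},{"dp":[-1,-0.85,0],"roll":0,"grip":1},{"dp":[-1,-0.85,0],"roll":0,"grip":1},{"dp":[-1,-0.85,0],"roll":0,"grip":1}]'
```

```text
t: 1.15
tcp_pos: [0.4003, 0.2577, 0.2313]
ee_rot: [0.129, 0.992, 0.0, -0.0]
wrist_force: [1.2, 0.8, 0.2]
width: 0.0856
gripper_force: 0.0
```

```bash
python3 -m jog '[{"dp":[-0.97,-1,0],"roll":0,"grip":1},{"dp":[-0.97,-1,0],"roll":0,"grip":1},{"dp":[-0.97,-1,0],"roll":0,"grip":1},{"dp":[-0.97,-1,0],"roll":0,"grip":1},{"dp":[-0.97,-1,0],"roll":0,"grip":1},{"dp":[-0.97,-1,0],"roll":0,"grip":1},{"dp":[-0.97,-1,0],"roll":0,"grip":1},{"dp":[-0.97,-1,0],"roll":0,"grip":1},{"dp":[-0.97,-1,0],"roll":0,"grip":1}]'
python3 -m jog '[{"dp":[0,0,0],"roll":1,"grip":1},{"dp":[0,0,0],"roll":1,"grip":1},{"dp":[0,0,0],"roll":1,"grip":1},{"dp":[0,0,0],"roll":1,"grip":1},{"dp":[0,0,0],"roll":1,"grip":1},{"dp":[0,0,0],"roll":1,"grip":1},{"dp":[0,0,0],"roll":1,"grip":1},{"dp":[0,0,0],"roll":1,"grip":1},{"dp":[0,0,0],"roll":0.44,"grip":1},{"dp":[0,0,0],"roll":0,"grip":1}]'
python3 - <<'E'
from h import *
print(sensors.observe()["q"].round(2),yaw())
m=camera_model("wrist"); im=camera("wrist"); cv2.imwrite("pics/w1.png",im); print(m["world_from_camera"].tolist())
E
```

```text
t: 2.28
tcp_pos: [0.6459, -0.1792, 0.231]
ee_rot: [0.129, 0.992, 0.0, -0.0]
wrist_force: [1.2, 1.0, 0.4]
width: 0.0857
gripper_force: 0.0
t: 3.52
tcp_pos: [0.6451, -0.1778, 0.2309]
ee_rot: [0.761, 0.648, -0.0, -0.0]
wrist_force: [-0.3, 0.3, 0.4]
width: 0.0853
gripper_force: 0.0
[-0.4   0.56  0.91  1.37 -0.44  1.42  0.34] -9.181401530600954
[[0.9872958570540329, 0.15265911687869457, 0.04406908982220086, 0.6556597315184852], [-0.15888822346220835, 0.9506184086996685, 0.2666067768949813, -0.10957428581283332], [-0.001192932924960312, -0.2702218256823902, 0.9627973524246469, 0.37367315702325893], [0.0, 0.0, 0.0, 1.0]]
```

View pics/w1.png

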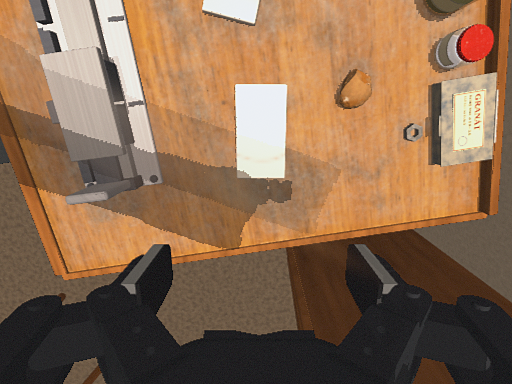

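The wrist view shows the thick slab at px 235–286 × 84–178 and the carrier at left, around (90,110). The view is clear, so I'll fit the slab's top face.

```bash
cat >> h.py <<'E'
def white(im,m,roi,z,off=0):
    g=im.astype(int); s=g.max(2)-g.min(2)
    a,b,c,d=roi; mk=np.zeros(im.shape[:2],np.uint8); mk[b:d,a:c]=((s<50)&(g.min(2)>130))[b:d,a:c]
    n,l,st,_=cv2.connectedComponentsWithStats(mk); k=1+st[1:,4].argmax()
    c=max(cv2.findContours((l==k).astype(np.uint8),0,1)[0],key=cv2.contourArea)
    return rect(back(m,c[:,0],z)),st[k]
def rel(p,cur=None): # tool-frame offset (units of 40 mm) from the TCP to world p (m)
    s=sensors.observe(); a=np.radians(yaw()); d=np.asarray(p)-s["tcp_pos"][:2]
    y=np.array([np.cos(a),np.sin(a)]); x=np.array([-y[1],y[0]]); return d@x/.04,d@y/.04
E
python3 - <<'E'
from h import *
m=camera_model("wrist"); im=cv2.imread("pics/w1.png")
r=white(im,m,(215,65,310,200),.018); print(r, rel(r[0][0]/1000),sensors.observe()["tcp_pos"])
E
```

```text
((array([ 654.2, -129. ]), array([108. ,  59.3]), -9.26), array([ 235,   84,   52,   94, 4663], dtype=int32)) (np.float64(1.241755306139103), np.float64(0.03268584138016102)) [ 0.64504226 -0.17783621  0.23094364]
```

```bash
python3 -m jog '[{"dp":[0.62,0.016,0.9],"roll":0,"grip":1},{"dp":[0.62,0.016,0.9],"roll":0,"grip":1},{"dp":[0,0,1],"roll":0,"grip":1},{"dp":[0,0,1],"roll":0,"grip":1},{"dp":[0,0,1],"roll":0,"grip":1},{"dp":[0,0,0.6],"roll":0,"grip":1},{"dp":[0,0,0.25],"roll":0,"grip":1},{"dp":[0,0,0],"roll":0,"grip":1}]'
python3 - <<'E'
from h import *
print(yaw(),rel([.6542,-.129]))
E
```

```text
t: 4.58
tcp_pos: [0.6546, -0.1294, 0.0056]
ee_rot: [0.762, 0.648, 0.0, 0.0]
wrist_force: [-0.3, -0.4, 0.2]
width: 0.0851
gripper_force: 0.0
-9.209840566254128 (np.float64(0.008925595560289871), np.float64(-0.01129664267674469))
```

```bash
python3 -m jog '[{"dp":[0,0,0.02],"roll":0,"grip":-1},{"dp":[0,0,0],"roll":0,"grip":-1},{"dp":[0,0,0],"roll":0,"grip":-1},{"dp":[0,0,0],"roll":0,"grip":-1},{"dp":[0,0,0],"roll":0,"grip":-1}]' 50
```

```text
t: 5.2
tcp_pos: [0.6552, -0.1294, 0.0061]
ee_rot: [0.762, 0.648, 0.001, 0.001]
wrist_force: [-0.5, 0.2, 5.7]
width: 0.0582
gripper_force: 53.8
```

```bash
python3 -m jog '[{"dp":[0,0,-0.3],"roll":0,"grip":-1},{"dp":[0,0,-1],"roll":0,"grip":-1},{"dp":[0,0,-1],"roll":0,"grip":-1},{"dp":[-0.4,-0.85,-1],"roll":0,"grip":-1},{"dp":[-0.4,-0.9,-0.7],"roll":0,"grip":-1},{"dp":[-0.4,-0.9,-0.25],"roll":0,"grip":-1},{"dp":[-0.4,-0.9,0],"roll":0,"grip":-1},{"dp":[-0.4,-0.8,0],"roll":0,"grip":-1},{"dp":[0,0,0],"roll":-0.75,"grip":-1},{"dp":[0,0,0],"roll":0,"grip":-1}]'
python3 - <<'E'
from h import *
m=camera_model("wrist"); im=camera("wrist"); cv2.imwrite("pics/w2.png",im); print(yaw())
np.save("w2.npy",m)
E
```

```text
t: 6.45
tcp_pos: [0.4696, -0.1803, 0.175]
ee_rot: [0.718, 0.696, 0.001, -0.0]
wrist_force: [0.7, 0.3, -3.0]
width: 0.0587
gripper_force: 55.3
-1.882669493778739
```

View pics/w2.png

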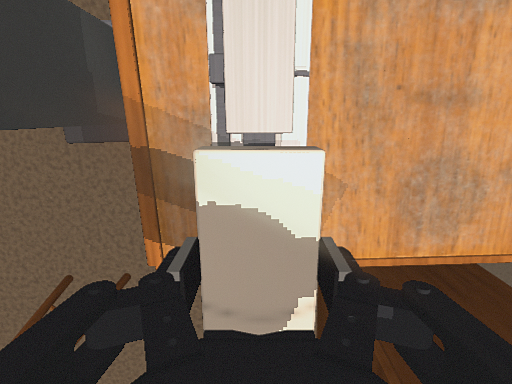

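The wrist view shows the deck with its near edge at row ~132, its left side at col ~226 and its right side at ~293. The held slab's far top edge is at row ~150, cols 196–323. I'll measure both from this one picture.

```bash
cat >> h.py <<'E'
def edge(im,m,z,axis,g,lo,hi,w=7):
    """fit an image edge; axis 'c': column near g over rows lo..hi; 'r': row near g over columns. g may be (g_lo,g_hi)"""
    L=cv2.GaussianBlur(im,(3,3),0).astype(float); g=np.broadcast_to(np.atleast_1d(g),2)
    P=[]
    for t in range(lo,hi):
        c=int(round(g[0]+(g[1]-g[0])*(t-lo)/(hi-lo)))
        l=(L[t,c-w:c+w+1] if axis=='c' else L[c-w:c+w+1,t]); d=np.linalg.norm(np.diff(l,axis=0),axis=1)
        k=d.argmax(); s=slice(max(k-1,0),k+2); x=c-w+.5+(np.arange(len(d))[s]@d[s])/d[s].sum()
        P.append((x,t) if axis=='c' else (t,x))
    P=np.array(P); u,v=(P[:,1],P[:,0]) if axis=='c' else (P[:,0],P[:,1])
    k=np.ones(len(u),bool)
    for _ in range(4):
        f=np.polyfit(u[k],v[k],1); r=abs(v-np.polyval(f,u)); k=r<max(.6,2*np.median(r))
    uu=np.array([lo,hi]); vv=np.polyval(f,uu)
    px=np.c_[vv,uu] if axis=='c' else np.c_[uu,vv]
    return px,back(m,px,z)[:,:2]*1000,r[k].std()
E
python3 - <<'E'
from h import *
m=np.load("w2.npy",allow_pickle=True).item(); im=cv2.imread("pics/w2.png")
for n,z,a in(("deckL",.05,('c',226,15,120)),("deckR",.05,('c',293,15,120)),("deckN",.05,('r',132,235,285)),("deckFar?",.05,('r',12,235,285,10)),
  ("slabL",.187,('c',(196,200),160,228,5)),("slabR",.187,('c',(323,320),160,228,5)),("slabF",.187,('r',151,205,315,3)),("slabF2",.187,('r',148,205,315,3))):
    px,P,e=edge(im,m,z,*a); print(n,px.round(1).tolist(),P.round(1).tolist(),round(e,2))
E
```

```text
deckL [[222.5, 15.0], [225.6, 120.0]] [[444.5, -31.7], [442.0, -113.9]] 0.12
deckR [[295.9, 15.0], [293.0, 120.0]] [[503.8, -33.5], [501.6, -115.7]] 0.13
deckN [[235.0, 132.6], [285.0, 131.7]] [[449.7, -125.0], [494.4, -125.6]] 0.1
deckFar? [[235.0, 5.8], [285.0, 7.6]] [[454.9, -25.5], [495.1, -28.0]] 1.35
slabL [[193.1, 160.0], [197.1, 228.0]] [[441.3, -129.5], [440.2, -162.1]] 0.09
slabR [[324.3, 160.0], [319.9, 228.0]] [[500.1, -131.3], [499.0, -163.9]] 0.1
slabF [[205.0, 149.5], [315.0, 149.5]] [[447.0, -125.0], [495.8, -126.5]] 0.03
slabF2 [[205.0, 150.6], [315.0, 146.2]] [[446.9, -125.5], [495.8, -125.0]] 0.47
```

```bash
python3 -m jog '[{"dp":[0.75,0.015,0],"roll":-0.02,"grip":-1},{"dp":[1,0,0],"roll":0,"grip":-1},{"dp":[0.75,0,0.2],"roll":0,"grip":-1},{"dp":[0.26,0,0.8],"roll":0,"grip":-1},{"dp":[0,0,0.8],"roll":0,"grip":-1},{"dp":[0,0,0.5],"roll":0,"grip":-1},{"dp":[0,0,0.3],"roll":0,"grip":-1},{"dp":[0,0,0],"roll":0,"grip":-1}]'
python3 - <<'E'
from h import *
m=camera_model("wrist"); im=camera("wrist"); cv2.imwrite("pics/w3.png",im); print(yaw())
cv2.imwrite("pics/w3c.png",cv2.resize(im[110:310,160:360],None,fx=3,fy=3,interpolation=cv2.INTER_CUBIC))
np.save("w3.npy",m)
E
```

```text
t: 7.5
tcp_pos: [0.4732, -0.0702, 0.0702]
ee_rot: [0.717, 0.697, -0.001, -0.0]
wrist_force: [-0.3, 0.1, -2.2]
width: 0.0581
gripper_force: 55.3
-1.5965218967026673
```

View pics/w3c.png

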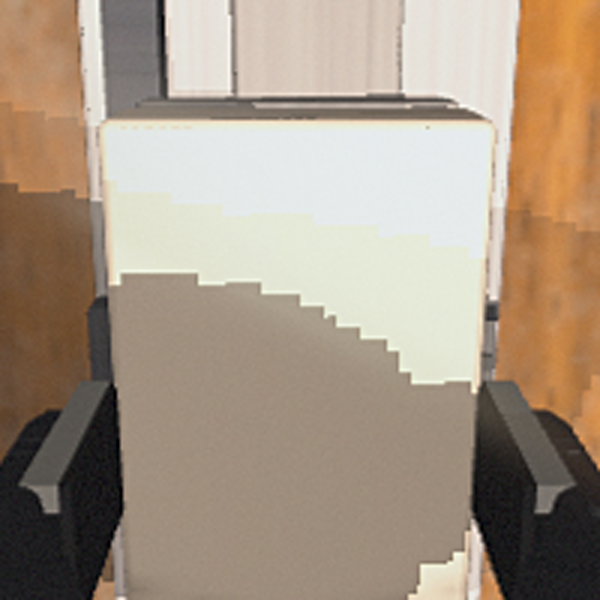

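The held slab's far edge is at crop row ~122 and the deck's far edge shows just above it at ~98. I need sub-pixel profiles to compare them.

```bash
python3 - <<'E'
from h import *
m=np.load("w3.npy",allow_pickle=True).item(); im=cv2.imread("pics/w3.png")
for c in(215,225,250,270,295,305): print(c,im[138:156,c].mean(1).astype(int))
c=np.radians(1.65); R=np.array([[np.cos(c),np.sin(c)],[-np.sin(c),np.cos(c)]])
D=np.array([.4731,-.0703])
for n,z,dy in(("deck top far",.05,55),("deck bottom",.04,55),("slab bot",.062,55),("slab top",.080,55)):
    print(n,proj(m,[[*(D+R@np.array([x,dy])/1000),z] for x in(-30,0,30)]).round(1).tolist())
for r in (140,141,142,143,144,145): print(r,im[r,196:320:4].mean(1).astype(int))
for n,z,a in(("L",.080,('c',(194,197),160,200,5)),("R",.080,('c',(324,321),160,200,5)),("F",.080,('r',150,205,315,3))):
    px,P,e=edge(im,m,z,*a); print(n,px.round(1).tolist(),P.round(1).tolist(),round(e,2))
E
```

```text
215 [ 79  76  80  83  73  96 130 121 119 122 122 145 211 221 224 228 231 231]
225 [224 227 213 218 160  93 123 115 117 120 120 144 211 224 227 229 231 231]
250 [200 201 201 214 115  64 145 170 114 110 115 109 213 225 227 231 232 234]
270 [195 196 197 209 102  67 140 172 111 106 108 132 209 224 228 232 233 233]
295 [230 230 234 215 144  69 152 201 116  94 107 123 206 224 229 232 234 234]
305 [222 223 228 218 148  69 161 130  97  98 111 115 207 224 228 232 234 233]
deck top far [[205.0, 142.3], [259.6, 142.3], [314.2, 142.4]]
deck bottom [[208.0, 140.7], [259.6, 140.8], [311.1, 140.9]]
slab bot [[200.8, 144.3], [259.6, 144.4], [318.5, 144.5]]
slab top [[193.1, 148.2], [259.6, 148.3], [326.2, 148.4]]
140 [119 125 123 125 131 203 209 205 205 210 219 206 203 203 204 204 206 206
 203 202 202 204 208 211 190 230 229 227 228 224 224]
141 [118 124 123 123 128 205 216 212 211 215 222 213 212 216 215 217 216 219
 215 214 215 219 142 142 128 222 222 214 235 224 226]
142 [117 125 125 125 114 150 159 154 153 156 119 155 152 117 118 118 107 107
 106 105 106 105  87  89  82 154 154 149 205 227 226]
143 [119 124 127 109 102 104  96  95  92  91  80  83  77  68  64  64  63  56
  66  64  63  62  70  69  67  70  73  71  82 228 226]
144 [119 125 129 129 133 128 124 122 121 121 127 104 145 150 146 151 143 147
 139 143 145 146 146 143 143 154 162 160 156 166 228]
145 [119 126 127 120 120 117 116 114 116 109 113 110 110 173 176 180 169 176
 171 176 176 177 181 178 176 205 129 130 121 180 236]
L [[189.2, 160.0], [196.3, 200.0]] [[442.4, -19.8], [444.1, -38.8]] 0.25
R [[328.3, 160.0], [325.5, 200.0]] [[505.8, -21.5], [505.2, -40.4]] 0.09
F [[205.0, 149.5], [315.0, 149.5]] [[450.0, -15.2], [499.6, -16.6]] 0.03
```

Relative to the deck, the slab is aligned to within ~0.3 mm in both axes; both show the same image bias. I'll lower it gently.

```bash
python3 -m jog '[{"dp":[0,0,0.12],"roll":0,"grip":-1},{"dp":[0,0,0.08],"roll":0,"grip":-1},{"dp":[0,0,0.02],"roll":0,"grip":-1},{"dp":[0,0,0],"roll":0,"grip":-1}]'; python3 -m jog '[{"dp":[0,0,0.025],"roll":0,"grip":-1},{"dp":[0,0,0],"roll":0,"grip":-1}]';python3 -m jog '[{"dp":[0,0,0.025],"roll":0,"grip":-1},{"dp":[0,0,0],"roll":0,"grip":-1}]'
```

```text
t: 8.05
tcp_pos: [0.4734, -0.0699, 0.0617]
ee_rot: [0.716, 0.698, 0.0, -0.0]
wrist_force: [0.1, 0.3, -2.3]
width: 0.0583
gripper_force: 55.3
t: 8.3
tcp_pos: [0.4734, -0.0699, 0.0607]
ee_rot: [0.716, 0.698, 0.0, -0.0]
wrist_force: [0.3, 0.2, -3.2]
width: 0.0584
gripper_force: 55.3
t: 8.55
tcp_pos: [0.4734, -0.07, 0.0596]
ee_rot: [0.716, 0.698, -0.0, -0.0]
wrist_force: [0.2, -0.1, -2.6]
width: 0.0579
gripper_force: 55.3
```

```bash
python3 -m jog '[{"dp":[0,0,0.025],"roll":0.015,"grip":-1},{"dp":[0,0,0],"roll":0,"grip":-1}]'; python3 -m jog '[{"dp":[0,0,0.025],"roll":0,"grip":-1},{"dp":[0,0,0],"roll":0,"grip":-1}]';python3 -m jog '[{"dp":[0,0,0.025],"roll":0,"grip":-1},{"dp":[0,0,0],"roll":0,"grip":-1}]';python3 -m jog '[{"dp":[0,0,0.025],"roll":0,"grip":-1},{"dp":[0,0,0],"roll":0,"grip":-1}]'
```

```text
t: 8.8
tcp_pos: [0.4733, -0.07, 0.0586]
ee_rot: [0.717, 0.697, -0.0, -0.0]
wrist_force: [0.3, 1.0, -3.0]
width: 0.058
gripper_force: 55.3
t: 9.05
tcp_pos: [0.4734, -0.07, 0.0576]
ee_rot: [0.717, 0.697, -0.0, -0.0]
wrist_force: [-0.1, -0.2, -3.2]
width: 0.0579
gripper_force: 55.3
t: 9.3
tcp_pos: [0.4734, -0.07, 0.0566]
ee_rot: [0.717, 0.697, -0.0, -0.0]
wrist_force: [0.1, 0.6, -2.4]
width: 0.0584
gripper_force: 55.3
t: 9.55
tcp_pos: [0.4735, -0.07, 0.056]
ee_rot: [0.717, 0.697, 0.0, -0.0]
wrist_force: [-3.4, 0.7, 5.0]
width: 0.0581
gripper_force: 56.1
```

```bash
python3 -m jog '[{"dp":[0,0,-0.01],"roll":0,"grip":0.2},{"dp":[0,0,0],"roll":0,"grip":1},{"dp":[0,0,0],"roll":0,"grip":1},{"dp":[0,0,0],"roll":0,"grip":1},{"dp":[0,0,-0.4],"roll":0,"grip":1},{"dp":[0,0,-1],"roll":0,"grip":1},{"dp":[0,0,-1],"roll":0,"grip":1},{"dp":[0,0,-1],"roll":0,"grip":1},{"dp":[0,0,-1],"roll":0,"grip":1},{"dp":[0,0,0],"roll":0,"grip":1}]'
python3 - <<'E'
from h import *
m=camera_model("wrist"); im=camera("wrist"); cv2.imwrite("pics/w4.png",im); print(yaw())
np.save("w4.npy",m)
cv2.imwrite("pics/w4c.png",cv2.resize(im[80:260,170:370],None,fx=3,fy=3,interpolation=cv2.INTER_CUBIC))
E
```

```text
t: 10.8
tcp_pos: [0.4749, -0.0705, 0.2353]
ee_rot: [0.718, 0.696, 0.003, 0.001]
wrist_force: [-0.3, 0.8, -1.0]
width: 0.0853
gripper_force: 0.0
-1.7005642312031413
```

View pics/w4c.png

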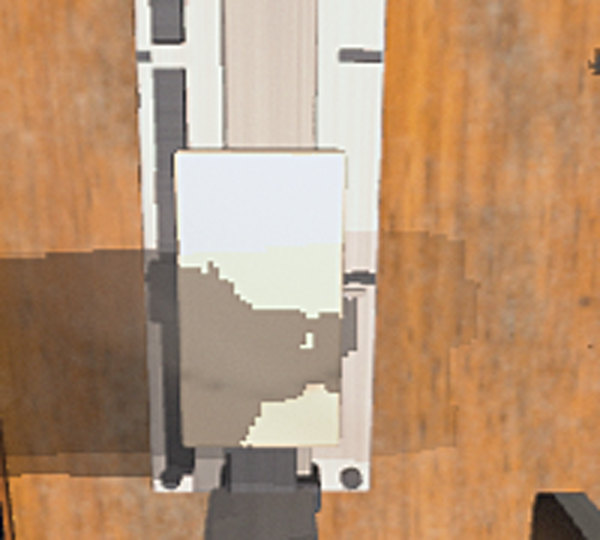

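The slab sits squarely on the deck and no deck margin shows. I'll measure it and move on to the thin slab.

```bash
python3 - <<'E'
from h import *
m=np.load("w4.npy",allow_pickle=True).item(); im=cv2.imread("pics/w4.png")
q=lambda x,y:(170+x/3,80+y/3)
for n,z,a in(("L",.068,('c',(228.5,230.5),133,225,5)),("R",.068,('c',(285,283),133,225,5)),("F",.068,('r',130.5,233,280,4)),("N",.068,('r',228.5,235,280,4))):
    px,P,e=edge(im,m,z,*a); print(n,px.round(1).tolist(),P.round(1).tolist(),round(e,2))
print(rel([.660-.05*.388,.0496-.05*.922]))
E
```

```text
L [[227.9, 133.0], [230.3, 225.0]] [[444.9, -17.4], [441.7, -119.0]] 0.09
R [[283.4, 133.0], [283.5, 225.0]] [[502.4, -19.1], [501.8, -120.9]] 0.12
F [[233.0, 130.6], [280.0, 130.8]] [[450.3, -15.2], [498.9, -16.8]] 0.07
N [[235.0, 227.9], [280.0, 228.8]] [[446.8, -122.7], [497.8, -125.3]] 0.13
(np.float64(1.96568371266628), np.float64(4.106976878892509))
```

```bash
python3 -m jog '[{"dp":[0.4,0.82,0],"roll":0,"grip":1},{"dp":[0.4,0.82,0],"roll":0,"grip":1},{"dp":[0.4,0.82,0],"roll":0,"grip":1},{"dp":[0.4,0.82,0],"roll":0,"grip":1},{"dp":[0.4,0.82,0],"roll":0,"grip":1},{"dp":[0,0,0],"roll":1,"grip":1},{"dp":[0,0,0],"roll":1,"grip":1},{"dp":[0,0,0],"roll":0.11,"grip":1},{"dp":[0,0,0],"roll":0,"grip":1}]'
python3 - <<'E'
from h import *
m=camera_model("wrist"); im=camera("wrist"); cv2.imwrite("pics/w5.png",im); print(yaw())
r=white(im,m,(205,55,320,210),.010); print(r, rel(r[0][0]/1000),sensors.observe()["tcp_pos"])
E
```

```text
t: 11.98
tcp_pos: [0.6394, 0.0051, 0.2317]
ee_rot: [0.832, 0.555, -0.0, -0.0]
wrist_force: [0.3, 0.4, -0.5]
width: 0.0852
gripper_force: 0.0
-22.613020354078127
((array([659.7,  50.4]), array([107. ,  59.1]), -22.77), array([ 236,   85,   51,   91, 4397], dtype=int32)) (np.float64(1.2393245892920672), np.float64(0.03191944244158225)) [0.63946031 0.00512897 0.23185221]
```

```bash
python3 -m jog '[{"dp":[0.62,0.016,0.9],"roll":0.015,"grip":1},{"dp":[0.62,0.016,0.9],"roll":0,"grip":1},{"dp":[0,0,1],"roll":0,"grip":1},{"dp":[0,0,1],"roll":0,"grip":1},{"dp":[0,0,1],"roll":0,"grip":1},{"dp":[0,0,0.6],"roll":0,"grip":1},{"dp":[0,0,0.27],"roll":0,"grip":1},{"dp":[0,0,0],"roll":0,"grip":1}]'
python3 - <<'E'
from h import *
print(yaw(),rel([.6597,.0504]))
E
```

```text
t: 13.02
tcp_pos: [0.6604, 0.0504, 0.0056]
ee_rot: [0.833, 0.553, 0.0, 0.0]
wrist_force: [0.5, 0.4, 1.0]
width: 0.0853
gripper_force: 0.0
-22.90147546531946 (np.float64(-0.005571535245278567), np.float64(-0.01555786251071738))
```

```bash
python3 -m jog '[{"dp":[0,-0.01,0.15],"roll":0,"grip":1},{"dp":[0,0,0.05],"roll":0,"grip":1},{"dp":[0,0,0],"roll":0,"grip":1}]' 40; python3 -m jog '[{"dp":[0,0,0],"roll":0,"grip":-1},{"dp":[0,0,0],"roll":0,"grip":-1},{"dp":[0,0,0],"roll":0,"grip":-1},{"dp":[0,0,0],"roll":0,"grip":-1},{"dp":[0,0,0],"roll":0,"grip":-1}]' 40
```

```text
t: 13.4
tcp_pos: [0.6599, 0.0506, -0.0025]
ee_rot: [0.833, 0.553, 0.0, -0.0]
wrist_force: [-0.3, -0.5, 0.6]
width: 0.0853
gripper_force: 0.0
t: 14.02
tcp_pos: [0.6601, 0.0505, -0.0022]
ee_rot: [0.834, 0.552, 0.0, 0.0]
wrist_force: [-1.5, 0.5, 5.4]
width: 0.0587
gripper_force: 43.5
```

```bash
python3 -m jog '[{"dp":[0,0,-0.3],"roll":0,"grip":-1},{"dp":[0,0,-1],"roll":0,"grip":-1},{"dp":[0,0,-1],"roll":0,"grip":-1},{"dp":[-0.58,-0.42,-1],"roll":0,"grip":-1},{"dp":[-1,-0.7,-0.5],"roll":0,"grip":-1},{"dp":[-1,-0.7,0],"roll":0,"grip":-1},{"dp":[-1,-0.7,0],"roll":0,"grip":-1},{"dp":[-0.7,-0.4,0],"roll":0,"grip":-1},{"dp":[-0.3,-0.2,0],"roll":0,"grip":-1}]'
python3 -m jog '[{"dp":[0,0,0],"roll":-1,"grip":-1},{"dp":[0,0,0],"roll":-0.9,"grip":-1},{"dp":[0,0,0],"roll":-0.24,"grip":-1},{"dp":[0,0,0],"roll":0,"grip":-1}]'
python3 - <<'E'
from h import *
print(yaw(),rel([.4735,-.0695]))
E
```

```text
t: 15.15
tcp_pos: [0.4717, -0.0707, 0.1489]
ee_rot: [0.834, 0.552, 0.0, -0.001]
wrist_force: [0.7, 0.2, -0.9]
width: 0.0589
gripper_force: 43.9
t: 15.65
tcp_pos: [0.4732, -0.0698, 0.1494]
ee_rot: [0.717, 0.697, 0.0, -0.0]
wrist_force: [-0.4, 0.6, -1.0]
width: 0.0587
gripper_force: 43.9
-1.5883000117449624 (np.float64(0.006744318900718201), np.float64(0.006727493832695475))
```

```bash
python3 -m jog '[{"dp":[0.006,0.006,0.8],"roll":0.006,"grip":-1},{"dp":[0,0,0.7],"roll":0,"grip":-1},{"dp":[0,0,0.3],"roll":0,"grip":-1},{"dp":[0,0,0],"roll":0,"grip":-1}]'
python3 - <<'E'
from h import *
m=camera_model("wrist"); im=camera("wrist"); cv2.imwrite("pics/w6.png",im); print(yaw(),rel([.4735,-.0695]))
np.save("w6.npy",m)
cv2.imwrite("pics/w6c.png",cv2.resize(im[130:170,180:340],None,fx=5,fy=5,interpolation=cv2.INTER_CUBIC))
c=np.radians(1.65); R=np.array([[np.cos(c),np.sin(c)],[-np.sin(c),np.cos(c)]])
D=np.array([.4731,-.0703])
for n,z in(("deck top",.05),("thick top",.068),("thin bot",.080),("thin top",.090)):
    print(n,proj(m,[[*(D+R@np.array([x,55])/1000),z] for x in(-30,0,30)]).round(1).tolist())
for c in(225,250,295): print(c,im[136:158,c].mean(1).astype(int))
E
```

```text
t: 16.15
tcp_pos: [0.4734, -0.0697, 0.0772]
ee_rot: [0.717, 0.697, -0.001, -0.0]
wrist_force: [0.9, -0.4, -1.1]
width: 0.0584
gripper_force: 43.8
-1.636506351266591 (np.float64(0.0027109322753848504), np.float64(-0.010994082204920945))
deck top [[206.9, 142.2], [259.2, 142.2], [311.6, 142.2]]
thick top [[200.8, 145.2], [259.2, 145.3], [317.6, 145.3]]
thin bot [[196.0, 147.7], [259.2, 147.8], [322.5, 147.8]]
thin top [[191.3, 150.1], [259.2, 150.2], [327.2, 150.2]]
225 [225 224 225 227 210 219 131 111 116 146 207 232 124 117 181 223 227 228
 233 232 231 232]
250 [203 203 200 203 204 216 111  97 110 125 208 237 125  96 181 222 224 229
 232 232 232 231]
295 [226 225 225 229 231 223 160 103 107 131 156 174 106 118 194 227 181 231
 237 235 235 235]
```

View pics/w6c.png

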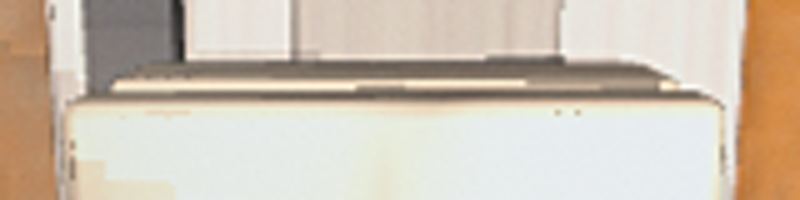

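The thick slab's edge is at px row ~145.5 and the thin slab's bottom at ~147.6. That puts the thin slab ≈0.5 mm too far in +y and centred in x. I'll correct that and lower.

```bash
python3 -m jog '[{"dp":[-0.012,0,0.1],"roll":0,"grip":-1},{"dp":[0,0,0.1],"roll":0,"grip":-1},{"dp":[0,0,0.03],"roll":0,"grip":-1},{"dp":[0,0,0],"roll":0,"grip":-1}]'; python3 -m jog '[{"dp":[0,0,0.025],"roll":0,"grip":-1},{"dp":[0,0,0],"roll":0,"grip":-1}]';python3 -m jog '[{"dp":[0,0,0.025],"roll":0,"grip":-1},{"dp":[0,0,0],"roll":0,"grip":-1}]'
```

```text
t: 16.7
tcp_pos: [0.4737, -0.0698, 0.0681]
ee_rot: [0.717, 0.697, 0.0, -0.0]
wrist_force: [-0.7, -0.4, -1.7]
width: 0.0589
gripper_force: 43.9
t: 16.95
tcp_pos: [0.4737, -0.0698, 0.0671]
ee_rot: [0.717, 0.697, 0.0, -0.0]
wrist_force: [0.0, 0.9, -2.2]
width: 0.0587
gripper_force: 43.9
t: 17.2
tcp_pos: [0.4737, -0.0698, 0.066]
ee_rot: [0.717, 0.697, 0.0, -0.0]
wrist_force: [-0.2, -0.1, -1.6]
width: 0.0586
gripper_force: 43.9
```

```bash
python3 -m jog '[{"dp":[-0.006,0,0.02],"roll":0,"grip":-1},{"dp":[0,0,0],"roll":0,"grip":-1}]'; python3 -m jog '[{"dp":[0,0,0.02],"roll":0,"grip":-1},{"dp":[0,0,0],"roll":0,"grip":-1}]'
```

```text
t: 17.45
tcp_pos: [0.4738, -0.07, 0.0657]
ee_rot: [0.717, 0.697, 0.0, -0.0]
wrist_force: [-4.2, 0.7, 8.3]
width: 0.0587
gripper_force: 44.9
t: 17.7
tcp_pos: [0.4738, -0.0702, 0.0656]
ee_rot: [0.717, 0.697, 0.0, -0.001]
wrist_force: [-10.0, 1.2, 23.5]
width: 0.0585
gripper_force: 46.5
```

```bash
python3 -m jog '[{"dp":[0,0,-0.025],"roll":0,"grip":-1},{"dp":[0,0,0],"roll":0,"grip":0.2},{"dp":[0,0,0],"roll":0,"grip":1},{"dp":[0,0,0],"roll":0,"grip":1},{"dp":[0,0,0],"roll":0,"grip":1},{"dp":[0,0,-0.4],"roll":0,"grip":1},{"dp":[0,0,-1],"roll":0,"grip":1},{"dp":[0,0,-1],"roll":0,"grip":1},{"dp":[0,0,-0.6],"roll":0,"grip":1},{"dp":[0,0,0],"roll":0,"grip":1}]'
python3 - <<'E'
from h import *
m=camera_model("wrist"); im=camera("wrist"); cv2.imwrite("pics/w7.png",im); t=camera("scene"); cv2.imwrite("pics/s7.png",t)
np.save("w7.npy",m)
a=cv2.resize(im[110:280,170:350],None,fx=2.2,fy=2.2,interpolation=cv2.INTER_CUBIC)
b=cv2.resize(t[165:300,250:380],(360,a.shape[0]),interpolation=cv2.INTER_CUBIC)
cv2.imwrite("pics/c7.png",np.hstack([a,b]))
c=np.radians(1.65); R=np.array([[np.cos(c),np.sin(c)],[-np.sin(c),np.cos(c)]])
D=np.array([.4731,-.0703])
for n,z in(("deck top",.05),("thick top",.068),("thin top",.078)):
    print(n,proj(m,[[*(D+R@np.array(q)/1000),z] for q in((-30,55),(30,55),(30,-55),(-30,-55))]).round(1).tolist())
E
```

```text
t: 18.95
tcp_pos: [0.4746, -0.0696, 0.1866]
ee_rot: [0.717, 0.698, 0.002, 0.0]
wrist_force: [-0.2, 0.0, -1.3]
width: 0.0855
gripper_force: 0.0
deck top [[225.3, 132.4], [289.5, 132.5], [286.2, 241.3], [228.3, 241.2]]
thick top [[223.1, 133.5], [291.6, 133.6], [288.0, 248.9], [226.4, 248.8]]
thin top [[221.7, 134.1], [292.9, 134.3], [289.0, 253.5], [225.3, 253.4]]
```

View pics/c7.png

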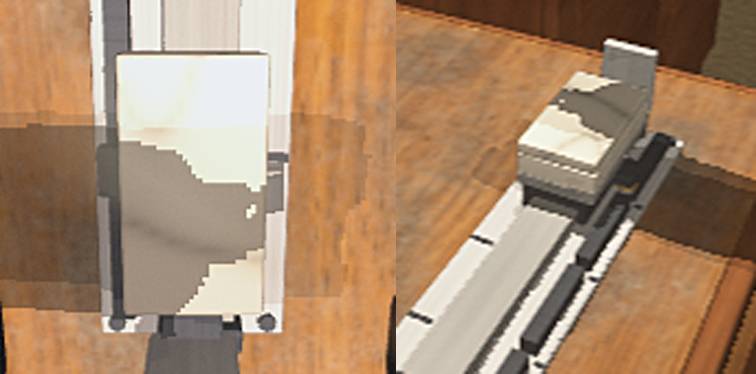

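Both views show a flush, square pile (the top view has the thin slab at crop px 117–270 × 53–315). Next I'll close the fingers and go behind the tab, tip above the 32 mm end block.

```bash
python3 -m jog '[{"dp":[-0.85,-0.01,0],"roll":0,"grip":-1},{"dp":[-0.85,-0.01,0],"roll":0,"grip":-1},{"dp":[-0.85,-0.015,0],"roll":0,"grip":-1},{"dp":[-0.65,0,0],"roll":0,"grip":-1},{"dp":[0,0,0.5],"roll":0,"grip":-1},{"dp":[0,0,0.9],"roll":0,"grip":-1},{"dp":[0,0,0.9],"roll":0,"grip":-1},{"dp":[0,0,0.7],"roll":0,"grip":-1},{"dp":[0,0,0.4],"roll":0,"grip":-1},{"dp":[0,0,0],"roll":0,"grip":-1}]'
python3 - <<'E'
from h import *
print(yaw(),rel([.4700,-.1767]))
E
```

```text
t: 20.3
tcp_pos: [0.4677, -0.1983, 0.0484]
ee_rot: [0.717, 0.697, -0.001, -0.001]
wrist_force: [0.3, -0.6, 0.2]
width: 0.0001
gripper_force: 0.0
-1.6360396895864406 (np.float64(0.5404134323176276), np.float64(0.042729421434198146))
```

```bash
python3 -m jog '[{"dp":[0.2,0.04,0],"roll":0,"grip":-1},{"dp":[0.2,0,0],"roll":0,"grip":-1},{"dp":[0.05,0,0],"roll":0,"grip":-1},{"dp":[0,0,0],"roll":0,"grip":-1}]'; python3 -m jog '[{"dp":[0.025,0,0],"roll":0,"grip":-1},{"dp":[0.025,0,0],"roll":0,"grip":-1},{"dp":[0,0,0],"roll":0,"grip":-1}]'
```

```text
t: 20.8
tcp_pos: [0.4711, -0.1796, 0.0498]
ee_rot: [0.717, 0.698, 0.0, 0.0]
wrist_force: [-0.2, -0.3, 0.2]
width: -0.0002
gripper_force: 0.0
t: 21.18
tcp_pos: [0.4709, -0.1783, 0.0495]
ee_rot: [0.717, 0.697, -0.0, 0.0]
wrist_force: [-0.1, -0.6, 1.1]
width: -0.0002
gripper_force: 0.0
```

```bash
for i in 1 2 3; do python3 -m jog '[{"dp":[0.025,0,0],"roll":0,"grip":-1},{"dp":[0,0,0],"roll":0,"grip":-1}]'|egrep 'tcp|wrist'; done
```

```text
tcp_pos: [0.4709, -0.1775, 0.0496]
wrist_force: [0.2, -4.2, -0.3]
tcp_pos: [0.4709, -0.1768, 0.0496]
wrist_force: [0.9, -6.5, -0.4]
tcp_pos: [0.471, -0.1758, 0.0496]
wrist_force: [-0.3, -4.4, 0.4]
```

```bash
python3 -m jog '[{"dp":[0.1,0,0],"roll":0,"grip":-1},{"dp":[0.2,0,0],"roll":0,"grip":-1},{"dp":[0.25,0,0],"roll":0,"grip":-1},{"dp":[0.25,0,0],"roll":0,"grip":-1},{"dp":[0.25,0,0],"roll":0,"grip":-1},{"dp":[0.25,0,0],"roll":0,"grip":-1},{"dp":[0.25,0,0],"roll":0,"grip":-1},{"dp":[0.25,0,0],"roll":0,"grip":-1},{"dp":[0.15,0,0],"roll":0,"grip":-1},{"dp":[0.08,0,0],"roll":0,"grip":-1}]'; for i in 1 2 3; do python3 -m jog '[{"dp":[0.025,0,0],"roll":0,"grip":-1},{"dp":[0,0,0],"roll":0,"grip":-1}]'|egrep 'tcp|wrist'; done
```

```text
t: 23.18
tcp_pos: [0.4731, -0.093, 0.0493]
ee_rot: [0.717, 0.697, 0.0, -0.0]
wrist_force: [0.4, -0.7, -0.1]
width: -0.0001
gripper_force: 0.0
tcp_pos: [0.4731, -0.0928, 0.0494]
wrist_force: [0.5, -0.7, 0.1]
tcp_pos: [0.4732, -0.0919, 0.0495]
wrist_force: [0.4, -0.4, -1.1]
tcp_pos: [0.4733, -0.0908, 0.0495]
wrist_force: [0.0, 0.3, 0.0]
```

```bash
for i in 1 2; do python3 -m jog '[{"dp":[0.025,0,0],"roll":0,"grip":-1},{"dp":[0,0,0],"roll":0,"grip":-1}]'|egrep 'tcp|wrist'; done
python3 -m jog '[{"dp":[-0.3,0,0],"roll":0,"grip":-1},{"dp":[-0.3,0,-0.4],"roll":0,"grip":-1},{"dp":[-0.3,0,-1],"roll":0,"grip":-1},{"dp":[0,0,-1],"roll":0,"grip":-1},{"dp":[0,0,-1],"roll":0,"grip":-1},{"dp":[0.5,0,-0.2],"roll":0,"grip":-1},{"dp":[0.5,0,0],"roll":0,"grip":-1},{"dp":[0,0,0],"roll":0,"grip":-1}]'
python3 - <<'E'
from h import *
m=camera_model("wrist"); im=camera("wrist"); cv2.imwrite("pics/w8.png",im); t=camera("scene"); 
np.save("w8.npy",m); print(yaw())
a=cv2.resize(im[:280,130:390],None,fx=1.5,fy=1.5,interpolation=cv2.INTER_CUBIC)
b=cv2.resize(t[165:320,220:370],(390,a.shape[0]),interpolation=cv2.INTER_CUBIC)
cv2.imwrite("pics/c8.png",np.hstack([a,b]))
E
```

```text
tcp_pos: [0.4733, -0.0897, 0.0495]
wrist_force: [-0.0, 0.9, 0.3]
tcp_pos: [0.4734, -0.0888, 0.0495]
wrist_force: [0.1, -0.1, 0.6]
t: 25.42
tcp_pos: [0.4736, -0.0846, 0.1941]
ee_rot: [0.716, 0.698, 0.001, -0.0]
wrist_force: [-0.1, -0.1, -0.7]
width: -0.0001
gripper_force: 0.0
-1.6505179472991227
```

View pics/c8.png

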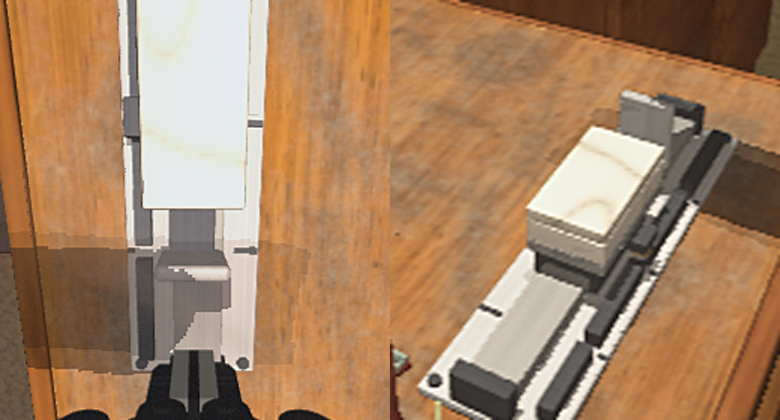

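The pile is upright near the middle cross lines, with its near edge at wrist row ~139. I'll check the travel against the earlier view.

```bash
python3 - <<'E'
from h import *
for n,a in(("w7",[('r',253,235,280,5),('c',(223,226),145,235,5),('c',(293,290),145,235,5)]),("w8",[('r',139,232,288,5),('c',(223,225),10,130,5),('c',(295,293.5),10,130,5)])):
    m=np.load(n+".npy",allow_pickle=True).item(); im=cv2.imread(f"pics/{n}.png")
    for b in a: px,P,e=edge(im,m,.078,*b); print(n,px.round(1).tolist(),P.round(1).tolist(),P.mean(0).round(1),round(e,2))
# tab rear top edge & station-1 cross line
m=np.load("w8.npy",allow_pickle=True).item(); im=cv2.imread("pics/w8.png")
for n,z,b in(("line1",.008,('r',166.5,292,298,4)),("line2",.008,('r',82.5,297,304,4)),("tabfront",.09,('r',176,238,280,3)),("tabback",.09,('r',186,238,280,3))): px,P,e=edge(im,m,z,*b); print(n,px.round(1).tolist(),P.mean(0).round(1),round(e,2))
print(camera_model("wrist")["world_from_camera"][:3,3])
E
```

```text
w7 [[235.0, 252.7], [280.0, 252.5]] [[450.7, -123.9], [493.0, -124.9]] [ 471.8 -124.4] 0.05
w7 [[222.6, 145.0], [225.4, 235.0]] [[444.9, -23.5], [442.7, -105.8]] [443.8 -64.6] 0.1
w7 [[290.5, 145.0], [290.3, 235.0]] [[502.6, -25.0], [502.7, -107.4]] [502.7 -66.2] 0.14
w8 [[232.0, 138.3], [288.0, 138.2]] [[451.2, -33.7], [499.9, -34.9]] [475.6 -34.3] 0.11
w8 [[220.8, 10.0], [224.6, 130.0]] [[447.5, 64.7], [445.2, -26.6]] [446.3  19. ] 0.09
w8 [[295.5, 10.0], [292.1, 130.0]] [[505.6, 63.2], [503.5, -28.1]] [504.5  17.5] 0.16
line1 [[292.0, 164.7], [298.0, 164.3]] [514.6 -69.6] 0.03
line2 [[297.0, 84.5], [304.0, 84.7]] [519.8  15.1] 0.01
tabfront [[238.0, 176.7], [280.0, 177.7]] [473.9 -66.4] 0.12
tabback [[238.0, 185.2], [280.0, 186.7]] [473.7 -74.1] 0.12
[ 0.47485949 -0.01709402  0.33662646]
```

Measured travel is 90.1 mm, so the carrier is in station 2 with the pile intact and the robot clear.

```bash
python3 -c "
from rig import sign_off
print(sign_off())"
```

```text
the job is handed in; nothing more can be done
None
```

I stacked the thick slab and then the thin slab flush on the deck and pushed the carrier into the middle station (measured travel 90.1 mm). The pile stayed intact, the robot was clear, the rough stone and copper disc were never approached, and I handed the job in at about 25 s.

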